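# Unlock the sprung toy chest by feel

## Robot

A 6-joint arm with a two-finger parallel gripper is mounted at the origin on the work surface. World frame = base frame: x ahead of the robot, y to its left, z up, the work surface at z = 0. Lengths are in m, angles in rad, forces in N, time in s.
With the tool pointing down it reaches from about 0.35 to 0.975 m from the base axis. Payload 17.4 kg.
Tool frame: the origin (TCP) lies at the very end of the fingers, on their centre line; the grasp point (between the pads) lies behind it (bot.grip_depth is the z of the grasp point in the tool frame, in m); z points along the fingers, x is the direction in which the jaws open and shut, and the axes are right-handed (so a half turn about z gives the same grasp; the last joint's range is limited). The gripper opens to 85 mm and grips with 20 to 120 N. Pads are 22 mm wide; open, the fingers measure 114 mm over their backs; the gripper's body (76 mm by 85 mm) begins 54 mm behind the grasp point. The pads swing forward as they close: fully open they stand 13 mm farther back than shut.
Start: joints at [1.309, 0.116, 1.442, -0, 1.584, -0.038], TCP at [0.15, 0.658, 0.231] pointing down, gripper open.
Joint ranges: [-2.83, 2.83], [-0.83, 2.19], [0.07, 2.5], [-1.14, 4.28], [0.01, 3], [-2.97, 2.97]. Speed limits (rad/s): [1.89, 1.89, 2.22, 3.14, 3.14, 3.14].

## Interface

Orientations are given as [roll, pitch, yaw] about the fixed x, y, z axes, in that order (R = Rz(yaw) Ry(pitch) Rx(roll)).
In Python, from rig import bot gives the robot as it stands.
- The arm moves only by the tool apply_moves, never from a script. Its argument "plan" is a list of rows, each a list of 7 numbers: the finger opening in cm, from 0 to 8.54, then the shift along the tool's x, y, z in cm, then the turn, a rotation vector about the tool's x, y, z in rad. A call has exactly 5 rows; each row shifts and turns the commanded pose from where the row before left it, along the tool's axes as they then stand; what a row does not reach is not made up. A row lasts 1/12 s, in which the tool goes at most 41.7 mm and 7.16 degrees, less where a joint would pass 70% of its speed; a pose out of reach is approached as far as the arm can. A call is refused whole if a number of a shift passes 4.17 or a number of a turn 0.125, either way. A call with a gripper value outside its range is refused whole. The fingers move at their own pace and stop on an object; "grip_force" is the grip in N (left out, the last holds). Time passes only in rows, so rows that do not move let the fingers close, or fill a call up. It gives the time, the measured TCP pose, the force and the opening at its end, in the units of the state.
- bot.state(): the state, without advancing time (a new reading comes with each control period).
- bot.snapshot(name): name is "side" or "top" or "wrist"; returns a dict with "image" (480x640x3 uint8, red, green, blue), "depth" (480x640 float32, m along the optical axis (not along the pixel's ray), 0 where there is no reading), "fx", "fy", "cx", "cy" (pixels), "R" (3x3) and "t" (3): a world point X has camera coordinates R X + t. Camera axes: x right, y down, z forward; pixel columns grow to the right and rows downward; lengths in m; the calibration is good to about 2 mm. A picture is of the moment at which its call begins.
- bot.hand_in(): hands the job in, once; it reports no verdict.
The state is a dict: "time": time; "joint_positions": joint angles; "qd": joint speeds; "joint_efforts": joint torques, N m; "eef_pos": TCP position; "tcp_rot": TCP orientation; "contact_force": force on the tool from outside, world axes, zero at the start; "moment": the same for the moment, N m; "gripper_width": opening from 0.0 (shut) to 1.0 (fully open).
Only numpy, scipy, OpenCV 4.12 (cv2) and the standard library are available. Lean on these libraries where they do the work, as an engineer would, in place of code of your own. Each camera call takes 0.05 s, during which the arm holds its last target. There are 200 camera calls.

## Task

Take the key out of its wooden stand and put it into the round lock on the front of the toy chest; feel gently for the hidden keyway, push the key fully home, then turn it clockwise until the hidden bolt lets go and the lid springs up. Never force the key, leave it standing in the lock fully home, and leave the mug, bucket and rocking horse where they are.

Things in the scene. Friction and masses are not known exactly. Their poses are not given: they have to be found in the camera images.
- key_bow (a point): Centre of the bow (flat grip) of a plain aluminium toy key, about 50 g, that starts bow up in its stand. Bow: 40 mm wide along key x, 14 mm thick along key y, 36 mm tall along key z (z points from tip to bow). Its centre is 60 mm above the tip; grip it across the 14 mm. Below it: a neck 12 mm long, 12 mm wide, then a round collar 27 mm wide, 18 mm long, then the blade.
- key_tip (a point): Bottom centre of the key's blade; axes as the key's. The blade is 26 mm wide along key x, 5 mm thick along y and 12 mm long; it is the same after a half turn. The tip is 10 mm above the table while the key is in the stand.
- stand: Square walnut key stand, 70 x 70 mm and 40 mm high, fixed to the table; origin under its centre. The key stands loose in its round hole, 28.5 mm wide and 30 mm deep, which hides blade and collar; the bow's lower edge is 12 mm above the stand's top.
- chest: Blue plastic toy chest, fixed. Origin on the table under the lock's axis; x points to the chest's back. Lock housing: 40 mm to the front (-x) of the axis, 50 mm to the back, 80 mm to each side, 100 mm high, flat top. Behind it the box, 160 mm deep, 240 mm wide, 110 mm high with its lid. Pressing the key on the chest or its lock with more than 22 N counts as forcing it.
- keyhole (a point): Centre of the round mouth in the lock housing's flat top, 100 mm above the table; axes as the chest's. The mouth is 30 mm wide with a 1.5 mm bevel and straight walls 15 mm deep, down to the barrel's face. Fully home, the key's collar rests on that face with the tip 27 mm below this point.
- barrel (a point): Centre of the turning barrel's flat dark face, 15 mm below the mouth; axes as the chest's (they do not turn with it). Sprung: yields 1 mm per 3 N, at most 6 mm. Keyway slot: 29 x 7 mm, 14 mm deep, long side anywhere within 0.6 rad either way of chest x: not measured, to be felt. A blade out of line stops on the face; in line to about 0.07 rad and centred to 1 mm it drops in. Friction 0.08 N m.
- lid (a joint): Angle of the sprung lid (rad): 0 shut, 0.5 sprung up by its own spring; it needs no hand. The barrel's hidden bolt lets it go when the keyway stands about 0.85 rad clockwise (from above) of chest x, key up to 0.1 rad further; stop at 1.0, stays where left. Lid front edge: 50 mm behind the lock's axis, hinged at the back, rises about 77 mm, away from the lock.
- mug: Cream ceramic mug, 80 mm wide and 90 mm high with a handle, loose bystander; origin under its centre.
- bucket: Small open aluminium bucket, 90 mm wide at the rim and 85 mm high with a wire handle standing up to 125 mm, loose bystander; origin under its centre.
- horse: Red plastic rocking horse, about 165 mm long (its x), 65 mm wide and 130 mm high, loose bystander; origin under its centre.
- bookshelf: Walnut dollhouse bookshelf, 90 x 220 mm and 200 mm high, fixed bystander; origin under its centre.
Things that resemble listed ones, but are neither listed nor needed, are in the scene too. Of the things that look like the part that bears key_bow, the smallest one is meant.

How it is judged:
By the outcome, as a careful person would: the job done as asked, in the order asked, and still so for the second after the job is handed in, with the robot touching nothing.
It also fails if it takes over 72 s, if anything falls off the work surface, if the arm or the gripper's body presses on something with over 40 N, if the wrist force passes 120 N, or if a joint passes its speed limit or range.

## Working session

There is one attempt and no reset: what is moved stays moved. The work goes in short steps, Python scripts to look and compute and a tool call to move; the robot and the scene stay as the last step left them, time stands still between calls to the robot, and variables do not carry over. Pictures are saved under pics/ and viewed, about 8 in all and at most 12, crops included, and the job is handed in when it is done.

Besides the shell and the picture viewer there is one more tool, called after "Emit:" as name([rows], argument=value, ...), one row to a line, values as JSON. apply_moves: Moves the arm, as the interface text tells. Its arguments: {"type":"object","properties":{"plan":{"type":"array","items":{"type":"array","items":{"type":"number"}}},"grip_force":{"type":"number"}},"required":["plan"]}

```bash
mkdir -p pics
python3 - <<'E'
from rig import bot
import cv2,numpy as np
print(bot.grip_depth, bot.state())
ims=[]
for n in ("top","side"):
    s=bot.snapshot(n); np.savez(n+'0.npz',**s)
    cv2.imwrite(f'pics/{n}0.png',s['image'][:,:,::-1]); print(n,s['fx'],s['cx'],s['cy'],s['R'],s['t'])
E
```

```text
-0.0187 {'time': 0.0, 'joint_positions': array([ 1.30919088e+00,  1.16479780e-01,  1.44226966e+00,  2.07860298e-05,
        1.58400621e+00, -3.77992770e-02]), 'qd': array([ 0.00015608, -0.00164601, -0.00190643, -0.00138535, -0.00115477,
       -0.00036224]), 'joint_efforts': array([-1.25067130e-03, -7.31969833e+01, -6.32498002e+01, -1.32817136e-04,
        6.20324397e-03,  8.83315352e-06]), 'eef_pos': array([0.14976321, 0.65797691, 0.23056363]), 'tcp_rot': array([-3.14152793e+00,  1.16137748e-03,  1.34699046e+00]), 'contact_force': array([ 0.67169434, -0.37927872,  0.12811763]), 'moment': array([ 0.02846972, -0.01989625, -0.04568039]), 'gripper_width': 0.9996138127368728}
top 560.9325879042128 320.21195523168893 236.4695372448112 [[-0.02943027 -0.99949932  0.01161793]
 [-0.99123744  0.0276857  -0.12915817]
 [ 0.12877185 -0.01531729 -0.99155594]] [0.02228315 0.55596455 1.47758189]
side 521.9982904162637 324.17063897003544 237.13719965017364 [[ 0.96254266 -0.27112102  0.00223869]
 [-0.20053777 -0.71746414 -0.66710554]
 [ 0.18247252  0.64166861 -0.74495985]] [-0.5351457   0.18085269  1.384801  ]
```

View pics/top0.png

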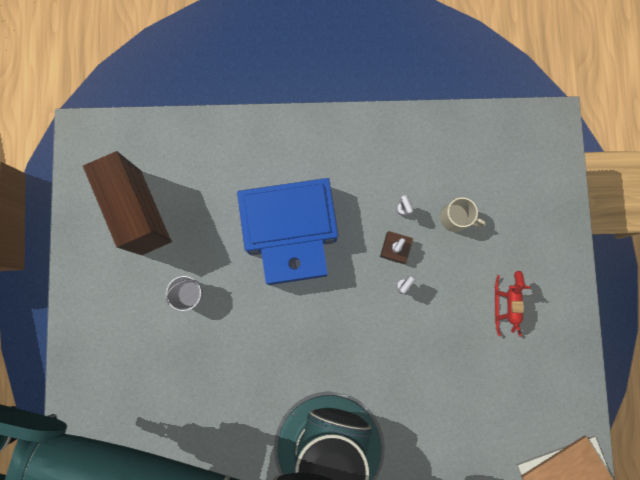

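View pics/side0.png

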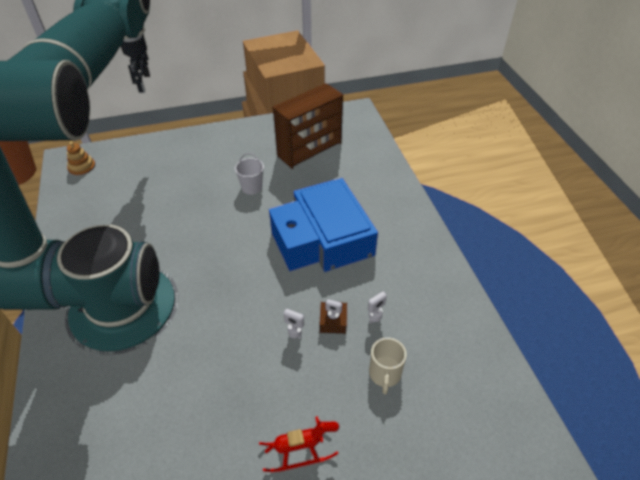

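The top view shows the lock mouth at about (294,263) and the key in its walnut stand at about (398,245). Two look-alike keys stand nearby at (404,206) and (405,285). Next I'll measure these positions.

```bash
cat > h.py <<'E'
import numpy as np,cv2
def ray(s,uv,z):
    uv=np.atleast_2d(np.float64(uv)); d=np.c_[(uv[:,0]-s['cx'])/s['fx'],(uv[:,1]-s['cy'])/s['fy'],np.ones(len(uv))]@s['R']
    c=-s['R'].T@s['t']; k=(z-c[2])/d[:,2]; return c+k[:,None]*d
def cloud(s):
    v,u=np.mgrid[:480,:640]; d=s['depth']; p=np.stack([(u-s['cx'])/s['fx']*d,(v-s['cy'])/s['fy']*d,d],-1)
    return (p-s['t'])@s['R']
def proj(s,X):
    c=np.atleast_2d(X)@s['R'].T+s['t']; return np.c_[s['fx']*c[:,0]/c[:,2]+s['cx'],s['fy']*c[:,1]/c[:,2]+s['cy']]
E
python3 - <<'E'
from h import *
for n,roi in (("top",(375,425,225,270)),("side",(300,360,285,340))):
    s=dict(np.load(n+'0.npz')); im=s['image'].astype(int); P=cloud(s)
    r,g,b=im[...,0],im[...,1],im[...,2]
    blue=(b>110)&(b>r+60)&(b>g+40)
    top=blue&(abs(P[...,2]-.1)<.004)&(P[...,0]>.2)
    top2=top
    c,_=cv2.findContours(top.astype(np.uint8),0,1); c=max(c,key=cv2.contourArea)
    print(n,'lock region n',top.sum(), cv2.minAreaRect(ray(s,c[:,0],.1)[:,:2].astype(np.float32)))
    # keyhole: dark
    dark=(im.max(2)<70).astype(np.uint8)
    cc,_=cv2.findContours(dark,0,1)
    for k in cc:
        if cv2.contourArea(k)>15:
            w=ray(s,k[:,0],.1); 
            if .3<w[:,0].mean()<.8 and abs(w[:,1].mean())<.3: print(' dark',cv2.contourArea(k),k[:,0].mean(0),w.mean(0),cv2.minAreaRect(w[:,:2].astype(np.float32)))
    m=np.zeros(r.shape,bool); m[roi[2]:roi[3],roi[0]:roi[1]]=1
    br=m&(P[...,2]>.03)&(P[...,2]<.05); kk=m&(P[...,2]>.055)
    for nm,q,z in(('stand',br,.04),('key',kk,.088)):
        v,u=np.nonzero(q); w=ray(s,np.c_[u,v],z); print(nm,len(u),w.mean(0),cv2.minAreaRect(w[:,:2].astype(np.float32)), 'cloudmean',P[q].mean(0),P[q][:,2].max())
    crop=s['image'][roi[2]-60:roi[3]+50,roi[0]-150:roi[1]+30,::-1]; cv2.imwrite(f'pics/{n}c.png',cv2.resize(crop,None,fx=3,fy=3))
E
```

```text
top lock region n 2989 ((0.5652484893798828, 0.08660298585891724), (0.24945168197155, 0.24201834201812744), 6.879425525665283)
 dark 85.0 [404.60526316 250.        ] [ 0.50680733 -0.2092681   0.1       ] ((0.5097895860671997, -0.2068440467119217), (0.02680499106645584, 0.03601083904504776), 71.3486328125)
stand 591 [ 0.52198463 -0.19819181  0.04      ] ((0.5225518941879272, -0.19896945357322693), (0.07099928706884384, 0.07153436541557312), 71.15592956542969) cloudmean [ 0.52203632 -0.19826437  0.0395091 ] 0.049538099087556485
key 103 [ 0.52212645 -0.19898996  0.088     ] ((0.5173450112342834, -0.20033670961856842), (0.09224491566419601, 0.09794536232948303), 77.66028594970703) cloudmean [ 0.50639683 -0.17587681  0.22465867] 1.5366535818753844
side lock region n 2143 ((0.5653537511825562, 0.08469237387180328), (0.2500040531158447, 0.24530594050884247), 6.551080703735352)
 dark 275.5 [332.26027397 326.20547945] [ 0.49887797 -0.27195158  0.1       ] ((0.5012398958206177, -0.2688227593898773), (0.04568229988217354, 0.05933050438761711), 67.76507568359375)
stand 542 [ 0.51979588 -0.21040897  0.04      ] ((0.49854588508605957, -0.20006094872951508), (0.08321137726306915, 0.1269207000732422), 80.4974365234375) cloudmean [ 0.52002529 -0.20968515  0.03881959] 0.04983105096257738
key 245 [ 0.49768381 -0.21627445  0.088     ] ((0.4966016709804535, -0.2130413055419922), (0.14526484906673431, 0.11711788177490234), 71.52760314941406) cloudmean [ 0.49035596 -0.24198893  0.12682845] 1.1534670071271529
```

Emit:
apply_moves([
  [8.5,-3,2.2,0,0,0,0],
  [8.5,-3,2.2,0,0,0,0],
  [8.5,-3,2.2,0,0,0,0],
  [8.5,-3,2.2,0,0,0,0],
  [8.5,-3,2.2,0,0,0,0],
])

```text
time: 0.52
eef_pos: [0.224, 0.4858, 0.2308]
tcp_rot: [-3.141, 0.001, 1.347]
contact_force: [0.7, -0.6, 0.1]
gripper_width: 0.993
```

Emit:
apply_moves([
  [8.5,-3,2.2,0,0,0,0],
  [8.5,-3,2.2,0,0,0,0],
  [8.5,-3,2.2,0,0,0,0],
  [8.5,-3,2.2,0,0,0,0],
  [8.5,-3,2.2,0,0,0,0],
])

```text
time: 0.93
eef_pos: [0.2978, 0.3151, 0.2311]
tcp_rot: [3.142, 0.0, 1.348]
contact_force: [0.5, 0.7, -0.7]
gripper_width: 0.995
```

Emit:
apply_moves([
  [8.5,-3,2.2,0,0,0,0],
  [8.5,-3,2.2,0,0,0,0],
  [8.5,-3,2.2,0,0,0,0],
  [8.5,-3,2.2,0,0,0,0],
  [8.5,-1,0.5,0,0,0,0],
])

```text
time: 1.35
eef_pos: [0.3606, 0.166, 0.2312]
tcp_rot: [3.141, 0.001, 1.344]
contact_force: [0.2, 0.3, 0.6]
gripper_width: 0.995
```

Run:
```python
from rig import bot
from h import *
s=bot.snapshot('wrist'); np.savez('w1.npz',**s); cv2.imwrite('pics/w1.png',s['image'][:,:,::-1])
print(s['fx'],-s['R'].T@s['t'],s['R']); st=bot.state(); print(st['eef_pos'],st['tcp_rot'],st['joint_positions'],st['time'])
```

```text
430.75821201795924 [0.29255263 0.18271381 0.37412286] [[ 2.25472473e-01  9.74249508e-01  2.43382099e-04]
 [ 9.37325770e-01 -2.16995250e-01  2.72641637e-01]
 [ 2.65673794e-01 -6.12450558e-02 -9.62115626e-01]]
[0.36048805 0.16599983 0.23119933] [3.14111236e+00 7.32864946e-04 1.34342378e+00] [ 3.67884211e-01 -5.22377871e-01  1.98682020e+00 -8.81106351e-04
  1.67716353e+00 -9.75633281e-01] 1.4
```

View pics/w1.png

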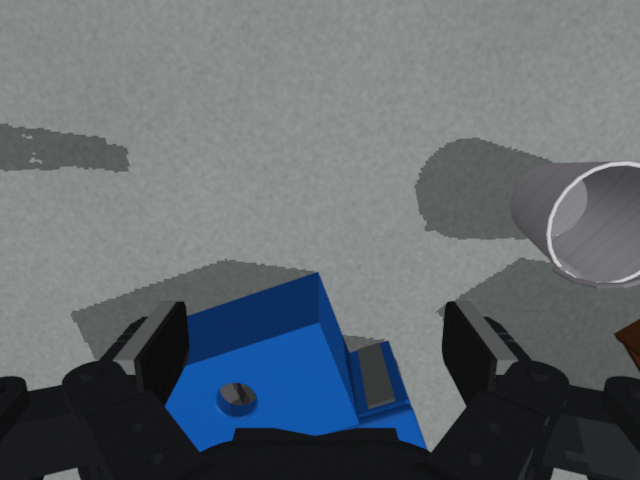

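The wrist view shows the lock mouth at about (237,399) and the bucket at upper right. I'll hover over the lock first.

Emit:
apply_moves([
  [8.5,-1.5,3.45,0,0,0,0],
  [8.5,-1.5,3.45,0,0,0,0],
  [8.5,-1.5,3.45,0,0,0,0],
  [8.5,-1.5,3.45,0,0,0,0],
  [8.5,0,0,0,0,0,0],
])

```text
time: 1.82
eef_pos: [0.4839, 0.0775, 0.2301]
tcp_rot: [-3.14, 0.001, 1.344]
contact_force: [0.5, 0.7, -0.6]
gripper_width: 0.996
```

```bash
cat >> h.py <<'E'
from scipy.spatial.transform import Rotation as Ro
def totool(st,w): return (np.atleast_2d(w)-st['eef_pos'])@Ro.from_euler('xyz',st['tcp_rot']).as_matrix()
E
python3 - <<'E'
from rig import bot
from h import *
bot.snapshot('wrist');bot.snapshot('wrist')
s=bot.snapshot('wrist'); np.savez('w2.npz',**s); cv2.imwrite('pics/w2.png',s['image'][:,:,::-1])
st=bot.state(); print(st['eef_pos'],st['tcp_rot'],st['joint_positions'],st['time'],abs(st['qd']).max())
im=s['image'].astype(int); blue=((im[...,2]>im[...,0]+50)).astype(np.uint8)
cc,h=cv2.findContours(blue,cv2.RETR_CCOMP,1)
for k,hh in zip(cc,h[0]):
    if cv2.contourArea(k)>300: print(hh[3]>=0,cv2.contourArea(k),cv2.minAreaRect(k),cv2.fitEllipse(k))
print('proj TCP@.1',proj(s,[*st['eef_pos'][:2],.1]))
E
```

```text
[0.48057719 0.08052731 0.23082709] [-3.14036597e+00  1.89696810e-04  1.34642555e+00] [ 1.13530307e-01 -3.00643860e-01  1.83083713e+00  2.27884478e-04
  1.61261958e+00 -1.23288574e+00] 1.9667 0.025952923669292322
False 77162.0 ((350.55780029296875, 306.6162109375), (327.6804504394531, 351.075439453125), 69.87654876708984) ((341.9131774902344, 293.6180725097656), (316.1446228027344, 341.6319885253906), 96.73190307617188)
True 631.5 ((210.46446228027344, 316.0948791503906), (23.886735916137695, 43.27596664428711), 29.981637954711914) ((208.77276611328125, 313.7329406738281), (24.28455924987793, 41.16886901855469), 33.8869743347168)
True 1340.0 ((311.5000305175781, 219.5), (41.01219177246094, 41.01219177246094), 45.0) ((311.67022705078125, 219.71485900878906), (38.96714782714844, 43.915748596191406), 91.20857238769531)
proj TCP@.1 [[314.20447344 221.78633559]]
```

View pics/w2.png

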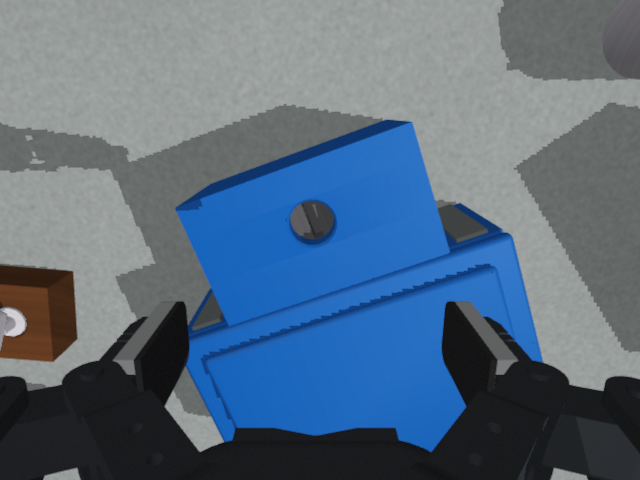

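The wrist view shows the mouth centred near (312,220) with a faint streak across the barrel. I'll enlarge that area.

Run:
```python
from h import *
s=np.load('w2.npz'); c=s['image'][185:255,270:355,::-1]; cv2.imwrite('pics/w2c.png',cv2.resize(cv2.convertScaleAbs(c,alpha=1.6),None,fx=8,fy=8,interpolation=0))
```

```text
(no output)
```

View pics/w2c.png

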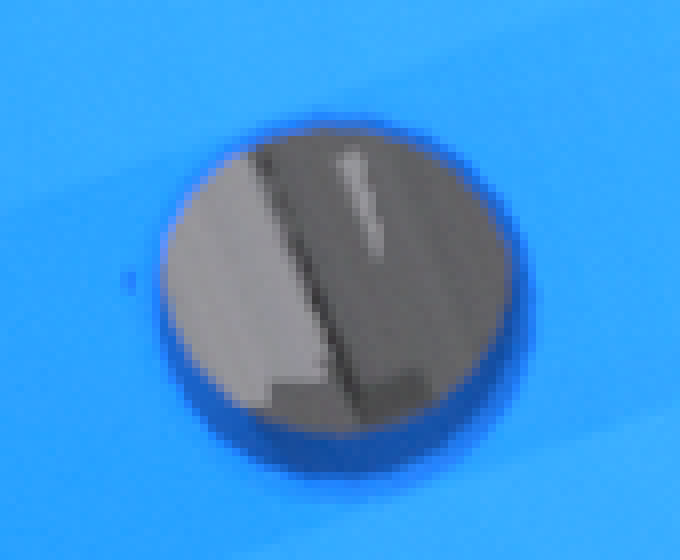

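The crop shows the round mouth centred near (313,222), with a thin line and a light tick on the barrel. Neither can be trusted as the keyway, so I'll check the depth and fit the rim.

Run:
```python
from rig import bot
from h import *
s=bot.snapshot('wrist'); st=bot.state(); np.savez('w2b.npz',**s)
print(st['eef_pos'],st['tcp_rot'])
P=cloud(s)
print(np.round(P[200:246:3,292:338:4,2]*1000).astype(int))
b=s['image'][...,2].astype(int); print(b[222,280:345:3],b[190:255:3,313])
for th in (110,125,140,155):
    m=(b<th).astype(np.uint8); n,l,a,c=cv2.connectedComponentsWithStats(m)
    i=l[222,318]; k,_=cv2.findContours((l==i).astype(np.uint8),0,1); k=max(k,key=cv2.contourArea)
    w=ray(s,k[:,0],.0995); e=cv2.fitEllipse((w[:,:2]*1000).astype(np.float32)); print(th,e, totool(st,[e[0][0]/1e3,e[0][1]/1e3,.0995]))
# lock yaw edges
blue=((b>s['image'][...,0].astype(int)+50)).astype(np.uint8)
top=(blue>0)&(abs(P[...,2]-.1)<.003)
k,_=cv2.findContours(top.astype(np.uint8),0,2); k=max(k,key=cv2.contourArea); ap=cv2.approxPolyDP(k,4,True)[:,0]
w=ray(s,ap,.1); print(np.c_[ap,w[:,:2].round(4)])
```

```text
[0.4802987  0.08090204 0.2311376 ] [-3.14104271e+00  2.58045283e-05  1.34739491e+00]
[[101 101 100 101 100 101 100  99  98  99 102  99]
 [ 99 100 100  71  71  85  86 100  99 100 101 101]
 [100  99  86  70  71  85  85  85  85 101 100 100]
 [100  86  85  71  72  71  86  84  85  98 101 101]
 [ 85  85  85  78  71  71  85  85  84  84 100 100]
 [ 86  85  86  85  70  72  86  85  86  85  98 100]
 [ 86  84  86  85  72  71  72  85  84  86  85 101]
 [ 84  85  85  84  77  71  71  86  86  85  85 101]
 [ 86  86  85  85  83  71  70  85  86  86  86 100]
 [ 85  85  85  84  85  71  73  86  86  86  89 101]
 [ 89  85  85  85  86  75  71  70  86  86  96 101]
 [ 95  85  86  85  84  83  70  74  85  87  99 100]
 [ 98  91  85  85  86  86  77  81  86  94  99 101]
 [101  97  91  87  85  86  85  87  93 100 101  98]
 [100  99  97  94  91  91  92  94  99 100 101 100]
 [101 101 100 100  98  98  99 100 101 101 101 101]]
[190 189 185 126  95  96  96  95  96  72  59  63  64  63  65  62  63  62
 124 191 191 191] [193 193 192 183  78  96  96  76  63  62  63  63  61  59  47  41  57 103
 104 171 192 192]
110 ((480.565246
[... 2596 characters left out ...]
910e+02  2.820e+02  5.332e-01  1.227e-01]
 [ 4.260e+02  2.640e+02  5.257e-01  1.480e-01]
 [ 4.300e+02  2.680e+02  5.291e-01  1.502e-01]
 [ 4.400e+02  2.620e+02  5.263e-01  1.575e-01]
 [ 4.420e+02  2.680e+02  5.309e-01  1.581e-01]
 [ 4.460e+02  2.640e+02  5.287e-01  1.612e-01]
 [ 4.400e+02  2.620e+02  5.263e-01  1.575e-01]
 [ 4.540e+02  2.540e+02  5.228e-01  1.674e-01]
 [ 4.700e+02  2.550e+02  5.259e-01  1.778e-01]
 [ 4.940e+02  2.410e+02  5.197e-01  1.946e-01]
 [ 5.020e+02  2.470e+02  5.251e-01  1.993e-01]
 [ 4.970e+02  2.420e+02  5.209e-01  1.965e-01]
 [ 5.010e+02  2.390e+02  5.194e-01  1.993e-01]
 [ 5.100e+02  2.430e+02  5.235e-01  2.048e-01]
 [ 5.160e+02  2.600e+02  5.364e-01  2.075e-01]]
```

Run:
```python
from h import *
for f in('w2.npz','w2b.npz'):
    s=dict(np.load(f)); P=cloud(s); 
    m=np.zeros((480,640),bool); m[195:250,285:342]=1
    q=P[m&(P[...,2]>.062)&(P[...,2]<.077)]; 
    r=cv2.minAreaRect((q[:,:2]*1000).astype(np.float32)); c=q[:,:2].mean(0); e=np.linalg.svd(q[:,:2]-c,full_matrices=False)[2][0]
    print(len(q),c,r,'yaw',np.arctan2(e[1],e[0]))
```

```text
311 [0.48461648 0.0783679 ] ((484.0593566894531, 78.42742156982422), (24.601781845092773, 6.2721052169799805), 10.15963363647461) yaw 0.160709564795712
308 [0.48442873 0.07830822] ((483.62408447265625, 78.53746032714844), (25.78531837463379, 6.107801914215088), 8.402982711791992) yaw 0.16162117367033282
```

Emit:
apply_moves([
  [8.5,-3.3,1.29,0.15,0,0,0],
  [8.5,-3.3,1.29,0.15,0,0,0],
  [8.5,-3.3,1.29,0.15,0,0,0],
  [8.5,-3.3,1.29,0.15,0,0,0],
  [8.5,-3.3,1.29,0.15,0,0,0],
])

```text
time: 2.43
eef_pos: [0.5066, -0.0952, 0.2244]
tcp_rot: [3.14, -0.0, 1.349]
contact_force: [1.0, 0.5, 0.5]
gripper_width: 0.993
```

Emit:
apply_moves([
  [8.5,-3.3,1.29,0.15,0,0,0],
  [8.5,-3.3,1.29,0.15,0,0,0],
  [8.5,-3.3,1.29,0.15,0,0,0],
  [8.5,0,0,0,0,0,0],
  [8.5,0,0,0,0,0,0],
])

```text
time: 2.85
eef_pos: [0.5226, -0.2, 0.2192]
tcp_rot: [-3.141, -0.0, 1.346]
contact_force: [-0.9, 0.6, -0.0]
gripper_width: 0.993
```

Run:
```python
from rig import bot
from h import *
bot.snapshot('wrist');bot.snapshot('wrist');bot.snapshot('wrist');
s=bot.snapshot('wrist'); np.savez('w3.npz',**s); cv2.imwrite('pics/w3.png',s['image'][:,:,::-1])
st=bot.state(); print(st['eef_pos'],st['tcp_rot'],st['time'],abs(st['qd']).max())
np.save('st3.npy',st,allow_pickle=True)
P=cloud(s)
m=(P[...,2]>.081)&(P[...,2]<.1)&(abs(P[...,0]-.522)<.03)&(abs(P[...,1]+.199)<.03)
v,u=np.nonzero(m); print(len(u),np.median(P[m][:,2])); w=ray(s,np.c_[u,v],.088)
c=P[m].mean(0); e=np.linalg.svd(w[:,:2]-w[:,:2].mean(0),full_matrices=False)[2][0]
print(c,w.mean(0),cv2.minAreaRect((w[:,:2]*1000).astype(np.float32)),np.arctan2(e[1],e[0]),totool(st,w.mean(0)))
```

```text
[ 0.52286227 -0.19851442  0.21977095] [ 3.14086536e+00 -3.75651346e-05  1.34871155e+00] 3.05 0.003497305912769303
1173 0.08756319003613315
[ 0.52180501 -0.19648616  0.08717674] [ 0.52161591 -0.19644552  0.088     ] ((521.8338012695312, -196.6515655517578), (14.156014442443848, 39.684181213378906), 56.37805938720703) -0.583123911162937 [[ 0.00173861 -0.00176729  0.13176977]]
```

View pics/w3.png

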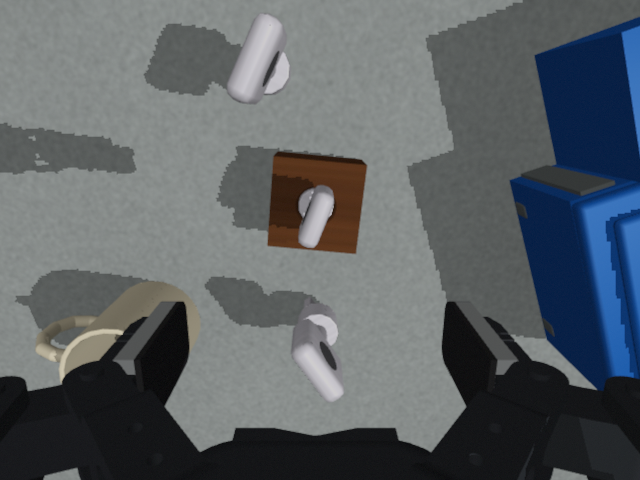

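The wrist view shows the key's bow in the stand at about (318,215), with decoys at (258,60) and (318,360). The mug is at lower left. I'll turn to align with the bow and measure again.

Emit:
apply_moves([
  [8.5,0.17,-0.18,0,0,0,0.121],
  [8.5,0,0,0,0,0,0.121],
  [8.5,0,0,0,0,0,0.121],
  [8.5,0,0,0,0,0,0],
  [8.5,0,0,0,0,0,0],
])

```text
time: 3.47
eef_pos: [0.5215, -0.197, 0.2196]
tcp_rot: [3.141, -0.0, 0.989]
contact_force: [0.4, -0.5, -0.4]
gripper_width: 0.998
```

```bash
cat > mk.py <<'E'
from rig import bot
from h import *
for i in range(3): bot.snapshot('wrist')
R=[]
for i in range(3):
    s=bot.snapshot('wrist'); st=bot.state(); P=cloud(s)
    m=(P[...,2]>.081)&(P[...,2]<.1)&(abs(P[...,0]-.522)<.03)&(abs(P[...,1]+.199)<.03)
    v,u=np.nonzero(m); w=ray(s,np.c_[u,v],.088)
    r=cv2.minAreaRect((w[:,:2]*1000).astype(np.float32)); e=np.linalg.svd(w[:,:2]-w[:,:2].mean(0),full_matrices=False)[2][0]
    print(r,np.arctan2(e[1]/e[0],1),w.mean(0),totool(st,[r[0][0]/1e3,r[0][1]/1e3,.088]),st['eef_pos'],st['tcp_rot'])
    # stand top
    q=(abs(P[...,2]-.04)<.006)&(abs(P[...,0]-.522)<.06)&(abs(P[...,1]+.199)<.06)
    v,u=np.nonzero(q); w=ray(s,np.c_[u,v],.04); print('stand',cv2.minAreaRect((w[:,:2]*1000).astype(np.float32)))
E
python3 mk.py
```

```text
((521.8565063476562, -195.86268615722656), (13.799757957458496, 39.295066833496094), 56.21937561035156) -0.5886371222506384 [ 0.52174973 -0.19607754  0.088     ] [[ 0.00173476 -0.00075072  0.13140802]] [ 0.52150678 -0.19771422  0.21940811] [ 3.14142611e+00 -2.16687135e-05  9.86953126e-01]
stand ((523.0868530273438, -196.84713745117188), (70.09922790527344, 70.81021118164062), 71.7371826171875)
((521.8329467773438, -195.95372009277344), (13.851502418518066, 39.29826354980469), 56.167396545410156) -0.5932761605265435 [ 0.52169176 -0.19602831  0.088     ] [[ 0.00172318 -0.00073744  0.13136069]] [ 0.52148839 -0.1977915   0.21936076] [3.14151206e+00 3.39466304e-06 9.86206589e-01]
stand ((523.0643310546875, -196.8529052734375), (70.07884216308594, 70.892822265625), 71.69447326660156)
((521.7911376953125, -196.06504821777344), (13.84980583190918, 39.2682991027832), 56.432899475097656) -0.5940456984435525 [ 0.52172789 -0.19589342  0.088     ] [[ 0.00165747 -0.00073315  0.13131495]] [ 0.52149094 -0.1978487   0.219315  ] [-3.14157936e+00  3.62482550e-05  9.85651955e-01]
stand ((523.0631103515625, -196.8423614501953), (70.0635757446289, 70.91869354248047), 71.7690658569336)
```

Emit:
apply_moves([
  [8.5,0.17,-0.07,4,0,0,0],
  [8.5,0,0,4,0,0,0],
  [6,0,0,4,0,0,0],
  [5,0,0,3,0,0,0],
  [5,0,0,1.6,0,0,0],
])

```text
time: 4.18
eef_pos: [0.5201, -0.1955, 0.049]
tcp_rot: [-3.137, 0.001, 0.985]
contact_force: [-0.3, -0.0, -0.9]
gripper_width: 0.604
```

Emit:
apply_moves([
  [5,0,0,0,0,0,0],
  [4,0,0,0,0,0,0],
  [3,0,0,0,0,0,0],
  [2.2,0,0,0,0,0,0],
  [1.8,0,0,0,0,0,0],
], grip_force=60)

```text
time: 4.6
eef_pos: [0.5225, -0.1965, 0.0549]
tcp_rot: [3.139, -0.0, 0.984]
contact_force: [0.7, 0.3, 0.1]
gripper_width: 0.209
```

Emit:
apply_moves([
  [1.4,0,0,0,0,0,0],
  [1.0,0,0,0,0,0,0],
  [0.5,0,0,0,0,0,0],
  [0.5,0,0,0,0,0,0],
  [0.5,0,0,0,0,0,0],
], grip_force=60)

```text
time: 5.02
eef_pos: [0.5224, -0.1965, 0.0547]
tcp_rot: [3.14, -0.0, 0.984]
contact_force: [-1.5, -1.1, 6.7]
gripper_width: 0.153
```

Emit:
apply_moves([
  [0.5,0,0,-0.5,0,0,0],
  [0.5,0,0,-1,0,0,0],
  [0.5,0,0,-2,0,0,0],
  [0.5,0,0,-3,0,0,0],
  [0.5,0,0,-3,0,0,0],
])

```text
time: 5.43
eef_pos: [0.5214, -0.1959, 0.1498]
tcp_rot: [-3.141, 0.0, 0.984]
contact_force: [0.6, -0.5, 0.1]
gripper_width: 0.153
```

Emit:
apply_moves([
  [0.5,0,0,-3,0,0,0],
  [0.5,0,0,-2,0,0,0],
  [0.5,0,0,0,0,0,0],
  [0.5,0,0,0,0,0,0],
  [0.5,0,0,0,0,0,0],
])

```text
time: 5.85
eef_pos: [0.5216, -0.196, 0.198]
tcp_rot: [-3.141, 0.0, 0.984]
contact_force: [-0.2, 0.3, -0.7]
gripper_width: 0.157
```

Run:
```python
from rig import bot
from h import *
for i in range(2): bot.snapshot('wrist')
s=bot.snapshot('wrist'); st=bot.state(); np.savez('w4.npz',**s); cv2.imwrite('pics/w4.png',s['image'][:,:,::-1])
t=bot.snapshot('side'); np.savez('s4.npz',**t)
print(st)
p=proj(t,st['eef_pos'])[0].astype(int); print(p)
c=t['image'][p[1]-60:p[1]+60,p[0]-80:p[0]+80,::-1]; big=cv2.resize(c,(640,480),interpolation=2)
w=cv2.resize(s['image'][200:,100:540,::-1],(440,280))
out=np.zeros((480,1080,3),np.uint8);out[:,:640]=big;out[:280,640:]=w; cv2.imwrite('pics/m4.png',cv2.resize(out,(800,356)))
```

```text
{'time': 6.0, 'joint_positions': array([-4.05340206e-01, -1.29780445e-01,  1.74118883e+00,  3.91519217e-05,
        1.53195024e+00, -1.38934508e+00]), 'qd': array([-0.00171852,  0.00102917, -0.00548016, -0.00063549,  0.00026584,
        0.00166045]), 'joint_efforts': array([ 1.31469374e-02, -5.26401472e+01, -6.35458446e+01,  1.53612771e-03,
        1.07547405e-02, -3.28726428e-04]), 'eef_pos': array([ 0.52144673, -0.19599316,  0.19721691]), 'tcp_rot': array([-3.13984861e+00,  2.80204941e-04,  9.84003567e-01]), 'contact_force': array([ 0.36737004,  0.58364279, -0.42272463]), 'moment': array([0.02538485, 0.00060729, 0.05074288]), 'gripper_width': 0.15341942399744846}
[332 274]
```

View pics/m4.png

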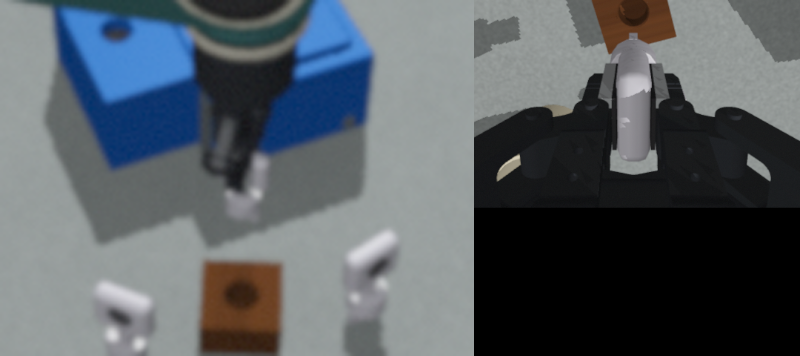

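The combined picture shows the key held between the pads, the stand empty, and the key upright in the wrist view. Now I'll measure how the key sits in the tool frame.

Run:
```python
from h import *
s=dict(np.load('w4.npz')); P=cloud(s)
pos=np.array([0.52144673,-0.19599316,0.19721691]); st=dict(eef_pos=pos,tcp_rot=[-3.1412,0.0003,0.984])
T=totool(st,P.reshape(-1,3)).reshape(P.shape)
im=s['image'].astype(int); br=(im.min(2)>110)
m=br&(abs(T[...,0])<.012)&(abs(T[...,1])<.035)&(T[...,2]>-.05)&(T[...,2]<.06)
m=cv2.morphologyEx(m.astype(np.uint8),cv2.MORPH_OPEN,np.ones((3,3)))>0
for a in np.arange(-.045,.055,.004):
    q=T[m&(T[...,2]>a)&(T[...,2]<=a+.004)]
    if len(q)>5: print(round(a,3),len(q),'x',np.percentile(q[:,0],[2,50,98]).round(4),'y',np.percentile(q[:,1],[2,50,98]).round(4))
```

```text
-0.041 64 x [-0.0096  0.0004  0.0103] y [-0.0125 -0.0117 -0.01  ]
-0.037 2275 x [-0.0039  0.0005  0.0048] y [-0.0157 -0.0011  0.016 ]
-0.033 2372 x [-0.0057 -0.001   0.0062] y [-0.0187 -0.0051  0.0179]
-0.029 289 x [-0.006   0.0005  0.0073] y [-0.0195 -0.0184 -0.0126]
-0.025 194 x [-0.0049  0.0014  0.0072] y [-0.0194 -0.0186 -0.0152]
-0.021 184 x [-0.0051  0.0011  0.0071] y [-0.0194 -0.0186 -0.0154]
-0.017 146 x [-0.005   0.0021  0.0072] y [-0.0195 -0.0187 -0.0151]
-0.013 121 x [-0.0051  0.0028  0.0071] y [-0.0194 -0.0186 -0.0153]
-0.009 121 x [-0.0053  0.0022  0.0073] y [-0.0194 -0.0185 -0.0147]
-0.005 54 x [-0.0063  0.0031  0.0072] y [-0.0194 -0.0185 -0.0145]
0.011 143 x [-0.0108 -0.0069  0.0112] y [-0.0102 -0.007  -0.0047]
0.015 176 x [-0.0114  0.0033  0.0116] y [-0.0126 -0.0096 -0.0044]
0.019 137 x [-0.0112  0.003   0.0115] y [-0.0126 -0.0109 -0.0052]
0.023 114 x [-0.0108  0.003   0.0112] y [-0.0126 -0.0111 -0.0057]
0.027 97 x [-0.0083  0.0039  0.0115] y [-0.0127 -0.0117 -0.0065]
0.031 35 x [-0.0016  0.001   0.011 ] y [-0.0125 -0.0122 -0.007 ]
0.035 16 x [-0.0015  0.0012  0.0023] y [-0.0124 -0.0123 -0.012 ]
0.039 26 x [-0.0017  0.0001  0.0023] y [-0.0126 -0.0122 -0.0119]
0.043 7 x [-0.0015  0.001   0.0023] y [-0.0122 -0.0121 -0.012 ]
```

Emit:
apply_moves([
  [0.5,2.57,-2.33,0,0,0,0],
  [0.5,2.57,-2.33,0,0,0,0],
  [0.5,2.57,-2.33,0,0,0,0],
  [0.5,2.57,-2.33,0,0,0,0],
  [0.5,2.57,-2.33,0,0,0,0],
])

```text
time: 6.47
eef_pos: [0.4952, -0.0233, 0.1978]
tcp_rot: [-3.141, 0.0, 0.984]
contact_force: [1.0, 1.1, -0.7]
gripper_width: 0.158
```

Emit:
apply_moves([
  [0.5,2.57,-2.33,0,0,0,0],
  [0.5,2.57,-2.33,0,0,0,0],
  [0.5,2.57,-2.33,0,0,0,0],
  [0.5,0,0,0,0,0,-0.124],
  [0.5,0,0,0,0,0,-0.124],
])

```text
time: 6.88
eef_pos: [0.4799, 0.0801, 0.1978]
tcp_rot: [-3.141, 0.0, 1.24]
contact_force: [0.1, -0.4, -0.2]
gripper_width: 0.156
```

Emit:
apply_moves([
  [0.5,0,0,0,0,0,-0.124],
  [0.5,0,0,0,0,0,-0.124],
  [0.5,0,0,0,0,0,-0.124],
  [0.5,0,0,0,0,0,-0.124],
  [0.5,0,0,0,0,0,0],
])

```text
time: 7.3
eef_pos: [0.4803, 0.0783, 0.1978]
tcp_rot: [-3.141, -0.0, 1.735]
contact_force: [0.4, 0.8, -1.3]
gripper_width: 0.156
```

```bash
cat > d.py <<'E'
# offsets to the target in tool axes
import sys
from rig import bot
from h import *
if len(sys.argv)>1:
    for i in range(int(sys.argv[1])): s=bot.snapshot('wrist')
st=bot.state(); p=st['eef_pos']
print('t',st['time'],'pos',p.round(5),'rot',np.round(st['tcp_rot'],4),'keyyaw',round(st['tcp_rot'][2]-np.pi/2,4),'F',st['contact_force'].round(2),'M',st['moment'].round(3))
print('to target(tool,mm)',(totool(st,[.4801,.0785,p[2]])*1000).round(2),'tip z ~',p[2]-.0445)
E
python3 d.py 4
```

```text
t 7.5 pos [0.4804  0.07825 0.19811] rot [-3.1412 -0.      1.724 ] keyyaw 0.1532 F [ 0.53  1.45 -0.3 ] M [-0.033  0.014 -0.004]
to target(tool,mm) [[ 0.29 -0.26  0.  ]] tip z ~ 0.15360692161571865
```

Emit:
apply_moves([
  [0.5,0.03,-0.03,2,0,0,0],
  [0.5,0,0,1.5,0,0,0],
  [0.5,0,0,0.8,0,0,0],
  [0.5,0,0,0,0,0,0],
  [0.5,0,0,0,0,0,0],
])

```text
time: 7.92
eef_pos: [0.4801, 0.0785, 0.1555]
tcp_rot: [-3.141, -0.0, 1.727]
contact_force: [-0.6, -1.3, 0.1]
gripper_width: 0.16
```

```bash
python3 d.py 2
python3 - <<'E'
from rig import bot
from h import *
s=bot.snapshot('wrist'); np.savez('w5.npz',**s); st=bot.state()
P=cloud(s); T=totool(st,P.reshape(-1,3)).reshape(P.shape)
im=s['image'].astype(int); br=(im.min(2)>110)&(abs(T[...,0])<.012)&(abs(T[...,1])<.035)
for a in np.arange(.014,.05,.006):
    q=T[br&(T[...,2]>a)&(T[...,2]<=a+.006)]
    if len(q)>5: print(round(a,3),len(q),'x',np.percentile(q[:,0],[2,98]).round(4),'y',np.percentile(q[:,1],[2,98]).round(4))
p=proj(s,[*st['eef_pos'][:2],.1])[0].astype(int); print(p)
c=s['image'][p[1]-100:p[1]+50,p[0]-100:p[0]+100,::-1]; cv2.imwrite('pics/w5.png',cv2.resize(c,(800,600),interpolation=2))
E
```

```text
t 8.0167 pos [0.48049 0.07856 0.15632] rot [3.1405 0.     1.7274] keyyaw 0.1566 F [ 0.65  0.3  -1.01] M [ 0.03  -0.029  0.031]
to target(tool,mm) [[ 0.   -0.39 -0.  ]] tip z ~ 0.11182375463237514
0.014 348 x [-0.0106  0.0117] y [-0.0118 -0.0037]
0.02 256 x [-0.0107  0.0112] y [-0.0118 -0.0042]
0.026 214 x [-0.0105  0.0114] y [-0.0119 -0.0044]
0.032 48 x [-0.0012  0.0035] y [-0.0118 -0.0108]
0.038 42 x [-0.0009  0.0036] y [-0.0117 -0.011 ]
[312 258]
```

View pics/w5.png

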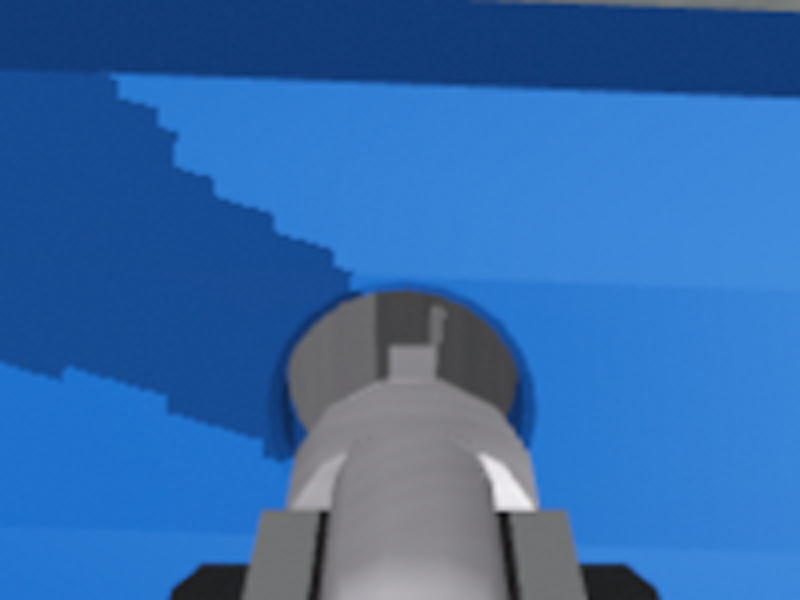

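The crop shows the blade (390–436, 360) just in front of the dark keyway band, inside the mouth rim (left 270, right 535, top 284). I'll compare the key's axis with the rim using this same view.

Run:
```python
from h import *
from scipy.optimize import least_squares
s=dict(np.load('w5.npz')); st=dict(eef_pos=np.array([.4803,.0785,.156]),tcp_rot=[3.1412,0,1.7272])
im=s['image'].astype(int); g=im[...,2]
x0,y0=312-100,258-100
pts=[]
# radial search from approx mouth centre outward for blue edge
c=np.array([x0+403/4,y0+410/4])
for a in np.radians(np.arange(-180,1,6)):
    pr=[]
    for r in np.arange(20,45,.25):
        u,v=c+r*np.array([np.cos(a),np.sin(a)]); pr.append(cv2.getRectSubPix(s['image'][...,2].astype(np.float32),(1,1),(float(u),float(v)))[0,0])
    d=np.convolve(np.diff(pr),np.ones(4),'same'); i=len(d)-1-np.argmax(d[::-1]); pts.append((*(c+(20+i*.25)*np.array([np.cos(a),np.sin(a)])),d[i]))
pts=np.array(pts); w=ray(s,pts[:,:2],.0995)
T=totool(st,w)*1000
f=least_squares(lambda q:np.hypot(T[:,0]-q[0],T[:,1]-q[1])-q[2],[0,0,15],loss='soft_l1',f_scale=.3)
print('hole in tool mm',f.x, 'res',np.round(f.fun,1)); 
# slot edges on face z=.085 : print row profiles
for row in (235,238,241):
    pass
P=cloud(s); m=(P[...,2]<.078)&(P[...,2]>.06); m[:228]=0;m[262:]=0;m[:,:280]=0;m[:,345:]=0
q=totool(st,P[m])*1000; print(len(q), np.percentile(q[:,0],[2,50,98]),np.percentile(q[:,1],[2,98])); k=np.polyfit(q[:,1],q[:,0],1); print('slot dir slope vs tool y',k)
for y in range(int(q[:,1].min()),int(q[:,1].max()),2):
    z=q[(q[:,1]>=y)&(q[:,1]<y+2)]; 
    if len(z)>4: print(y,len(z),np.percentile(z[:,0],[3,97]).round(2))
```

```text
hole in tool mm [-0.72699666  1.59618891 15.9660233 ] res [-1.6 -1.5 -1.6 -0.1  0.2  0.2  0.2  0.5  0.5  0.5  0.8  0.6 -0.4 -0.1
 -0.2 -0.2 -0.  -0.2  0.2 -0.3 -0.  -0.1 -0.  -0.1 -0.2 -0.3 -0.2 -0.1
  1.   1.1  1.1]
204 [-3.10245771 -0.3110143   3.55289778] [-5.96284506  5.79395259]
slot dir slope vs tool y [-0.20599521 -0.42234814]
-6 47 [-3.06  3.54]
-4 45 [-3.06  3.55]
-2 48 [-3.08  3.55]
0 37 [-3.09  3.55]
2 12 [-3.12 -1.98]
4 11 [-3.11 -1.99]
```

Emit:
apply_moves([
  [0.5,-0.08,0,0.6,0,0,0],
  [0.5,0,0,0.6,0,0,0],
  [0.5,0,0,0.4,0,0,0],
  [0.5,0,0,0.2,0,0,0],
  [0.5,0,0,0,0,0,0],
])

```text
time: 8.48
eef_pos: [0.4799, 0.0777, 0.1365]
tcp_rot: [-3.14, -0.0, 1.728]
contact_force: [0.1, -0.1, 0.5]
gripper_width: 0.153
```

```bash
python3 d.py 2
python3 - <<'E'
from rig import bot
from h import *
s=bot.snapshot('wrist'); np.savez('w6.npz',**s); st=bot.state()
P=cloud(s); T=totool(st,P.reshape(-1,3)).reshape(P.shape)*1000
im=s['image'].astype(int); br=(im.min(2)>110)&(abs(T[...,0])<12)&(abs(T[...,1])<35)
for a in range(14,50,6):
    q=T[br&(T[...,2]>a)&(T[...,2]<=a+6)]
    if len(q)>5: print(a,len(q),'x',np.percentile(q[:,0],[2,98]).round(2),'y',np.percentile(q[:,1],[2,98]).round(2))
m=(P[...,2]<.078)&(P[...,2]>.06)&(abs(T[...,0])<8)&(abs(T[...,1])<15)
q=T[m]; print(len(q))
if len(q): print(np.percentile(q[:,0],[3,97]).round(2),np.percentile(q[:,1],[2,98]).round(2))
E
```

```text
t 8.5833 pos [0.48024 0.07772 0.13729] rot [-3.1414 -0.      1.728 ] keyyaw 0.1572 F [-0.21  0.18  0.32] M [ 0.025 -0.02   0.008]
to target(tool,mm) [[ 0.79 -0.01  0.  ]] tip z ~ 0.09278560535727341
14 358 x [-10.5   11.68] y [-11.78  -3.83]
20 265 x [-10.73  11.44] y [-11.81  -4.04]
26 211 x [-10.62  11.47] y [-11.8   -4.34]
32 51 x [-0.85  4.33] y [-11.7  -11.04]
38 44 x [-0.92  3.58] y [-11.65 -10.94]
54
[-2.67  4.35] [-5.83 -0.26]
```

Emit:
apply_moves([
  [0.5,-0.04,0,0.15,0,0,0],
  [0.5,0,0,0.15,0,0,0],
  [0.5,0,0,0.1,0,0,0],
  [0.5,0,0,0.1,0,0,0],
  [0.5,0,0,0,0,0,0],
])

```text
time: 9.05
eef_pos: [0.4802, 0.0773, 0.1321]
tcp_rot: [-3.141, -0.0, 1.728]
contact_force: [0.4, -0.3, -0.1]
gripper_width: 0.153
```

Emit:
apply_moves([
  [0.5,0,0,0.1,0,0,0],
  [0.5,0,0,0.1,0,0,0],
  [0.5,0,0,0.1,0,0,0],
  [0.5,0,0,0,0,0,0],
  [0.5,0,0,0,0,0,0],
])

```text
time: 9.47
eef_pos: [0.4803, 0.0773, 0.1292]
tcp_rot: [-3.141, -0.0, 1.728]
contact_force: [-0.3, -0.7, -1.0]
gripper_width: 0.158
```

Emit:
apply_moves([
  [0.5,0,0,0.1,0,0,0],
  [0.5,0,0,0.1,0,0,0],
  [0.5,0,0,0.05,0,0,0],
  [0.5,0,0,0,0,0,0],
  [0.5,0,0,0,0,0,0],
])

```text
time: 9.88
eef_pos: [0.4803, 0.0773, 0.1268]
tcp_rot: [-3.141, -0.0, 1.728]
contact_force: [0.5, 0.4, -0.4]
gripper_width: 0.154
```

Emit:
apply_moves([
  [0.5,0,0,0.1,0,0,0],
  [0.5,0,0,0.05,0,0,0],
  [0.5,0,0,0.05,0,0,0],
  [0.5,0,0,0,0,0,0],
  [0.5,0,0,0,0,0,0],
])

```text
time: 10.3
eef_pos: [0.4803, 0.0773, 0.1247]
tcp_rot: [-3.141, 0.0, 1.728]
contact_force: [-0.9, 0.2, -0.8]
gripper_width: 0.156
```

Emit:
apply_moves([
  [0.5,0,0,0.1,0,0,0],
  [0.5,0,0,0.1,0,0,0],
  [0.5,0,0,0.1,0,0,0],
  [0.5,0,0,0,0,0,0],
  [0.5,0,0,0,0,0,0],
])

```text
time: 10.72
eef_pos: [0.4803, 0.0773, 0.1217]
tcp_rot: [-3.141, -0.0, 1.728]
contact_force: [-0.2, 0.3, -0.3]
gripper_width: 0.155
```

Emit:
apply_moves([
  [0.5,0,0,0.1,0,0,0],
  [0.5,0,0,0.1,0,0,0],
  [0.5,0,0,0.1,0,0,0],
  [0.5,0,0,0,0,0,0],
  [0.5,0,0,0,0,0,0],
])

```text
time: 11.13
eef_pos: [0.4803, 0.0773, 0.1187]
tcp_rot: [-3.142, -0.0, 1.728]
contact_force: [0.8, -1.1, -0.8]
gripper_width: 0.152
```

Emit:
apply_moves([
  [0.5,0,0,0.05,0,0,0],
  [0.5,0,0,0.05,0,0,0],
  [0.5,0,0,0,0,0,0],
  [0.5,0,0,0,0,0,0],
  [0.5,0,0,0,0,0,0],
])

```text
time: 11.55
eef_pos: [0.4803, 0.0773, 0.1178]
tcp_rot: [3.142, -0.0, 1.728]
contact_force: [-0.3, -0.2, -0.2]
gripper_width: 0.155
```

Emit:
apply_moves([
  [0.5,0,0,0.05,0,0,0],
  [0.5,0,0,0.05,0,0,0],
  [0.5,0,0,0,0,0,0],
  [0.5,0,0,0,0,0,0],
  [0.5,0,0,0,0,0,0],
])

```text
time: 11.97
eef_pos: [0.4804, 0.0773, 0.1169]
tcp_rot: [3.141, -0.0, 1.728]
contact_force: [0.8, -0.7, 0.6]
gripper_width: 0.158
```

Emit:
apply_moves([
  [0.5,0,0,0.05,0,0,0],
  [0.5,0,0,0.05,0,0,0],
  [0.5,0,0,0,0,0,0],
  [0.5,0,0,0,0,0,0],
  [0.5,0,0,0,0,0,0],
])

```text
time: 12.38
eef_pos: [0.4804, 0.0773, 0.116]
tcp_rot: [3.141, 0.0, 1.728]
contact_force: [-0.9, 0.8, 3.4]
gripper_width: 0.153
```

Emit:
apply_moves([
  [0.5,0,0,0.04,0,0,0.03],
  [0.5,0.005,0,0,0,0,0.06],
  [0.5,0.005,0,0,0,0,0.06],
  [0.5,0.005,0,0,0,0,0.05],
  [0.5,0,0,0,0,0,0],
])

```text
time: 12.8
eef_pos: [0.4804, 0.0775, 0.1156]
tcp_rot: [3.141, -0.0, 1.526]
contact_force: [0.2, 0.5, 5.3]
gripper_width: 0.153
```

```bash
python3 d.py 1;python3 d.py 1
```

```text
t 12.85 pos [0.48043 0.07754 0.11562] rot [ 3.1411e+00 -2.0000e-04  1.5289e+00] keyyaw -0.0419 F [-0.56  0.38  5.42] M [ 0.169 -0.014  0.035]
to target(tool,mm) [[ 0.95 -0.37 -0.  ]] tip z ~ 0.07111791849714463
t 12.9 pos [0.48042 0.07754 0.11557] rot [ 3.1412e+00 -2.0000e-04  1.5298e+00] keyyaw -0.041 F [0.7  0.91 4.87] M [ 0.27  -0.011  0.023]
to target(tool,mm) [[ 0.95 -0.35  0.  ]] tip z ~ 0.0710732993882944
```

Emit:
apply_moves([
  [0.5,0.005,0,0,0,0,0.06],
  [0.5,0.005,0,0,0,0,0.06],
  [0.5,0.005,0,0,0,0,0.06],
  [0.5,0.005,0,0,0,0,0.06],
  [0.5,0,0,0,0,0,0],
])

```text
time: 13.32
eef_pos: [0.4805, 0.0778, 0.1156]
tcp_rot: [3.141, -0.0, 1.287]
contact_force: [0.4, 2.3, 5.0]
gripper_width: 0.154
```

Emit:
apply_moves([
  [0.5,0.005,0,0,0,0,0.06],
  [0.5,0.005,0,0,0,0,0.06],
  [0.5,0.005,0,0,0,0,0.06],
  [0.5,0.005,0,0,0,0,0.06],
  [0.5,0,0,0,0,0,0],
])

```text
time: 13.73
eef_pos: [0.4806, 0.0781, 0.1156]
tcp_rot: [3.141, -0.001, 1.048]
contact_force: [1.8, 1.7, 4.6]
gripper_width: 0.155
```

Emit:
apply_moves([
  [0.5,0.005,0,0,0,0,0.06],
  [0.5,0.005,0,0,0,0,0.06],
  [0.5,0.005,0,0,0,0,0.06],
  [0.5,0,0,0,0,0,0.04],
  [0.5,0,0,0,0,0,0],
])

```text
time: 14.15
eef_pos: [0.4808, 0.0782, 0.1156]
tcp_rot: [3.141, -0.001, 0.83]
contact_force: [3.1, 3.5, 3.8]
gripper_width: 0.152
```

```bash
cat > lid.py <<'E'
from rig import bot
from h import *
for i in range(2): bot.snapshot('side')
s=bot.snapshot('side'); s0=dict(np.load('side0.npz')); st=bot.state()
P,P0=cloud(s),cloud(s0)
yaw=.12; a=np.array([.4805,.0785]); c,n=np.cos(yaw),np.sin(yaw)
for nm,Q,S in(('before',P0,s0),('now',P,s)):
    L=np.c_[(Q[...,0]-a[0]).ravel()*c+(Q[...,1]-a[1]).ravel()*n, -(Q[...,0]-a[0]).ravel()*n+(Q[...,1]-a[1]).ravel()*c,Q[...,2].ravel()]
    im=S['image'].reshape(-1,3).astype(int); m=(im[:,2]>im[:,0]+50)&(L[:,0]>.05)&(L[:,0]<.21)&(abs(L[:,1])<.12)&(L[:,2]>.08)
    if m.any(): print(nm,m.sum(),'lid z max',np.percentile(L[m,2],[50,95,99.5]).round(3))
cv2.imwrite('pics/lid%d.png'%int(st['time']*10),s['image'][:,:,::-1])
print(st['time'],st['eef_pos'],st['tcp_rot'],st['contact_force'],st['moment'])
E
python3 lid.py
```

```text
before 3391 lid z max [0.107 0.112 0.114]
now 3304 lid z max [0.108 0.112 0.114]
14.3 [0.48075517 0.0781547  0.11560977] [ 3.14124499e+00 -8.70509803e-04  8.32021419e-01] [3.05851868 3.92661345 4.83831876] [ 0.84413942 -0.8395825   0.05244574]
```

Emit:
apply_moves([
  [0.5,0.03,0,0,0,0,0.02],
  [0.5,0,0,0,0,0,0.02],
  [0.5,0,0,0,0,0,0.02],
  [0.5,0,0,0,0,0,0],
  [0.5,0,0,0,0,0,0],
])

```text
time: 14.72
eef_pos: [0.4808, 0.0783, 0.1155]
tcp_rot: [3.141, -0.0, 0.769]
contact_force: [2.5, 3.4, 4.7]
gripper_width: 0.155
```

```bash
python3 lid.py
```

```text
before 3391 lid z max [0.107 0.112 0.114]
now 3284 lid z max [0.108 0.112 0.114]
14.8667 [0.48084042 0.07823847 0.11554267] [ 3.14134481e+00 -4.69602375e-04  7.68624104e-01] [3.32906585 3.46487995 4.71868309] [ 0.7530385  -0.80298381  0.07255892]
```

Emit:
apply_moves([
  [0.5,0.03,0,0,0,0,0.02],
  [0.5,0,0,0,0,0,0.02],
  [0.5,0,0,0,0,0,0],
  [0.5,0,0,0,0,0,0],
  [0.5,0,0,0,0,0,0],
])

```text
time: 15.28
eef_pos: [0.481, 0.0783, 0.1155]
tcp_rot: [3.141, -0.0, 0.729]
contact_force: [2.1, 1.8, 5.0]
gripper_width: 0.149
```

```bash
python3 lid.py
```

```text
before 3391 lid z max [0.107 0.112 0.114]
now 3271 lid z max [0.108 0.112 0.114]
15.4333 [0.48095265 0.07835346 0.11545434] [ 3.14142498e+00 -5.38164586e-05  7.28597929e-01] [3.62641829 2.72527803 5.33150666] [ 0.51148599 -0.6614434   0.06397987]
```

Emit:
apply_moves([
  [0.5,0.02,0,0,0,0,0.02],
  [0.5,0,0,0,0,0,0.02],
  [0.5,0,0,0,0,0,0],
  [0.5,0,0,0,0,0,0],
  [0.5,0,0,0,0,0,0],
])

```text
time: 15.85
eef_pos: [0.481, 0.0784, 0.1154]
tcp_rot: [3.141, 0.0, 0.689]
contact_force: [2.3, 1.8, 4.6]
gripper_width: 0.151
```

```bash
python3 lid.py
python3 - <<'E'
import cv2,glob
from rig import bot
from h import *
a=cv2.imread(sorted(glob.glob('pics/lid*.png'))[-1])[120:360,180:420]
w=bot.snapshot('wrist'); np.savez('w7.npz',**w); b=w['image'][120:400,170:470,::-1]
cv2.imwrite('pics/l2.png',np.hstack([cv2.resize(a,(400,400)),cv2.resize(b,(400,400))]))
E
```

```text
before 3391 lid z max [0.107 0.112 0.114]
now 2489 lid z max [0.151 0.175 0.178]
16.0 [0.48106089 0.07842356 0.11545997] [3.14132426e+00 1.20106098e-04 6.88592599e-01] [2.0217789  1.53565811 4.65072894] [ 0.41128084 -0.50908889  0.06386235]
```

View pics/l2.png

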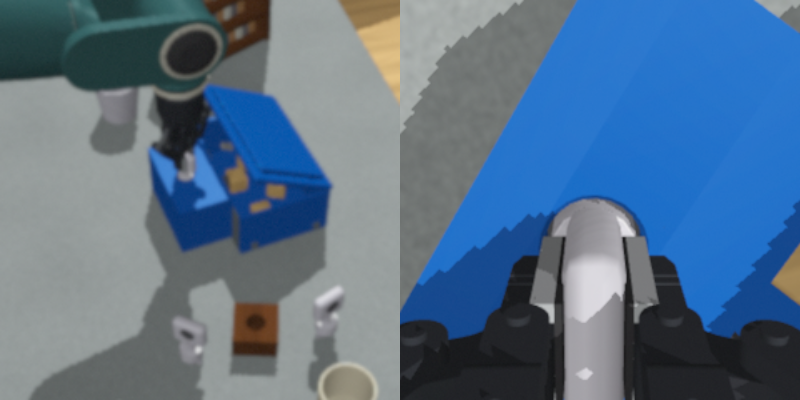

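The lid has sprung up to about 0.178 m and the collar is down in the mouth. I'll ease off the spring pressure and then release.

Emit:
apply_moves([
  [0.5,0.02,0,-0.05,0,0,0],
  [0.5,0,0,-0.06,0,0,0],
  [0.5,0,0,0,0,0,0],
  [0.5,0,0,0,0,0,0],
  [0.5,0,0,0,0,0,0],
])

```text
time: 16.47
eef_pos: [0.4811, 0.0785, 0.1163]
tcp_rot: [3.142, 0.0, 0.688]
contact_force: [1.7, -0.5, 3.0]
gripper_width: 0.155
```

Emit:
apply_moves([
  [1.4,0,0,0,0,0,0],
  [1.7,0,0,0,0,0,0],
  [2.2,0,0,0,0,0,0],
  [2.8,0,0,0,0,0,0],
  [3.0,0,0,0,0,0,0],
], grip_force=20)

```text
time: 16.88
eef_pos: [0.481, 0.0787, 0.1163]
tcp_rot: [-3.141, 0.0, 0.688]
contact_force: [-0.2, 0.1, 0.3]
gripper_width: 0.351
```

Emit:
apply_moves([
  [3.0,0,0,0,0,0,0],
  [3.0,0,0,-0.5,0,0,0],
  [3.0,0,0,-1,0,0,0],
  [3.0,0,0,-1.5,0,0,0],
  [3.0,0,0,-2,0,0,0],
])

```text
time: 17.3
eef_pos: [0.4808, 0.0786, 0.167]
tcp_rot: [-3.141, 0.001, 0.688]
contact_force: [-0.3, 0.1, 0.4]
gripper_width: 0.35
```

Emit:
apply_moves([
  [3.0,0,0,-2,0,0,0],
  [3.0,0,0,-2,0,0,0],
  [3.0,0,0,-2,0,0,0],
  [3.0,0,0,0,0,0,0],
  [3.0,0,0,0,0,0,0],
])

```text
time: 17.72
eef_pos: [0.4816, 0.0787, 0.2283]
tcp_rot: [3.14, -0.002, 0.688]
contact_force: [-0.3, -0.4, -0.3]
gripper_width: 0.354
```

```bash
python3 lid.py
python3 - <<'E'
from rig import bot
from h import *
s=bot.snapshot('wrist'); np.savez('w8.npz',**s); st=bot.state()
P=cloud(s); im=s['image'].astype(int)
m=(im.min(2)>110)&(abs(P[...,0]-.4805)<.03)&(abs(P[...,1]-.0785)<.03)&(P[...,2]>.11)&(P[...,2]<.17)
top=m&(P[...,2]>.145); q=P[top]; print(len(q),'bow top z',np.percentile(P[m][:,2],[50,90,99]),'expected .151')
v,u=np.nonzero(top); w=ray(s,np.c_[u,v],.151); print(cv2.minAreaRect((w[:,:2]*1000).astype(np.float32)))
t=bot.snapshot('top')
cv2.imwrite('pics/f.png',np.hstack([cv2.resize(s['image'][:,:,::-1],(400,300)),cv2.resize(t['image'][:,:,::-1],(400,300))]))
E
```

```text
before 3391 lid z max [0.107 0.112 0.114]
now 2558 lid z max [0.15  0.175 0.178]
17.8667 [0.48091836 0.07862331 0.22587855] [-3.14105773e+00  8.23696717e-04  6.88004961e-01] [-0.74942401  0.12139019 -0.5744346 ] [0.0272925  0.00641912 0.0119448 ]
1725 bow top z [0.14971904 0.15115717 0.15194051] expected .151
((480.5295104980469, 79.37918090820312), (13.591133117675781, 38.9719352722168), 39.83219909667969)
```

View pics/f.png

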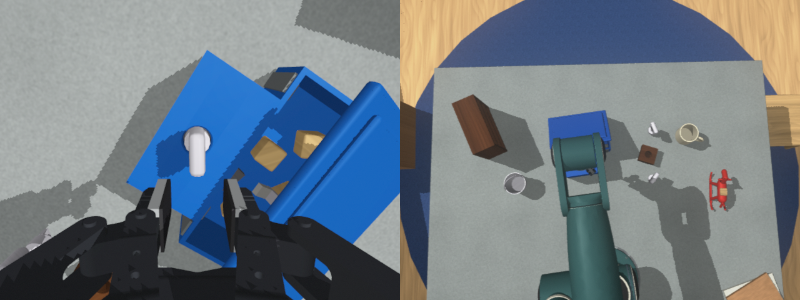

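```bash
python3 -c "
from rig import bot
print(bot.hand_in())"
```

```text
the job is handed in; nothing more can be done
None
```

The key is standing fully home in the lock, the bolt has let go, and the lid is up. I handed the job in at about 18 s of the 72 s allowed.

- **Pick-up:** I took the key from the walnut stand; the two look-alike keys beside it were not touched.
- **Finding the keyway:** The wrist depth camera showed the slot near 0.04 rad from chest x, so I lined up on that. I then fed the key in by 0.5–1.5 mm steps with force checks. The blade dropped in at the first try, and the highest reading while seating or turning was about 5 N on each axis, against the 22 N limit.
- **Turning:** I turned the key clockwise to about 1.0 rad from chest x before the bolt let go. That is slightly past the expected 0.95 rad, which the key's play in the slot and my chest-yaw error could explain.

**Last checks:**
- **Lid:** The highest lid point is at 0.178 m, up from 0.114 m when shut, and it stayed there after release.
- **Key:** The top of the bow is at about 0.151 m, which is the fully-home height, and it is centred within about 1 mm of the lock.
- **Bystanders:** The mug, bucket and rocking horse look unmoved in the final top picture; I did not measure their positions.
- **Robot:** The gripper is open and clear above the key, with wrist force near zero.

**Disagreement:** Camera sideways readings varied by about 1 mm between views. I corrected this against the slot before inserting, and no check failed.

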